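Gauge a printing block and file it by height

ROBOT

A 7-joint arm with a two-finger parallel gripper is mounted at the origin on the work surface. World frame = base frame: x ahead of the robot, y to its left, z up, the work surface at z = 0. Lengths are in m, angles in degrees, forces in N, time in s.
With the tool pointing down it reaches from about 0.425 to 0.875 m from the base axis. Payload 4.7 kg.
Tool frame: the origin (TCP) lies midway between the tips of the shut fingers; the grasp point (between the pads) lies env.grip_point_offset behind it (env.grip_point_offset is the distance from the TCP to the grasp point, in m); z points along the fingers, y is the line along which they close (so a half turn about z gives the same grasp; the last joint's range is limited). The gripper opens to 87 mm and grips with 3 to 60 N. Pads are 19 mm wide; open, the fingers measure 117 mm over their backs; the gripper's body (75 mm by 190 mm) begins 51 mm behind the grasp point.
Start: joints at [64.349, 18.392, -4.016, 83.108, 1.295, 78.541, -3.26], TCP at [0.29, -0.582, 0.223] pointing down, gripper open.
Joint ranges: [-163.93, 163.93], [-17.29, 119.83], [-79.2, 71.16], [3.27, 140.29], [-89.18, 269.18], [5.43, 117.66], [-154.24, 154.24]. Speed limits (degrees/s): [147.25, 147.25, 180, 180, 180, 180, 180].

INTERFACE

Orientations are given as [roll, pitch, yaw] about the fixed x, y, z axes, in that order (R = Rz(yaw) Ry(pitch) Rx(roll)).
In Python, from cell import env gives the robot as it stands.
- The arm moves only by the shell command python3 -m creep 'ROWS' [FORCE]. ROWS is a JSON object of lists of equal length, an entry for each row: "translation": the shift along the tool's x, y, z in units of 0.08 m (1.0 is 0.08 m), a list of three; "turn": the turn, a rotation vector about the tool's x, y, z in units of 180 degrees (1.0 is 180 degrees), a list of three; "grip": the opening, from 0 (shut) to 1 (fully open). In form: {"translation": [[x, y, z], ...], "turn": [[ax, ay, az], ...], "grip": [grip, ...]}. A call has 1 to 5 rows; each row shifts and turns the commanded pose from where the row before left it, along the tool's axes as they then stand; what a row does not reach is not made up. A row lasts 1/8 s, in which the tool goes at most 62.5 mm and 10.7 degrees, less where a joint would pass 70% of its speed; a pose out of reach is approached as far as the arm can. A call with a number of a shift or a turn outside -1 to 1 is refused whole. A call with a gripper value outside its range is refused whole. The fingers move at their own pace and stop on an object; FORCE is the grip in N (left out, the last holds). Time passes only in rows, so rows that do not move let the fingers close. It gives the time, the measured TCP pose, the force, the opening and the grip force at its end, in the units of the state.
- env.get_obs(): the state, without advancing time (a new reading comes with each control period).
- env.read_camera(name): name is "side" or "top"; returns a dict with "frame" (480x640x3 uint8, red, green, blue), "z_map" (480x640 float32, m along the optical axis (not along the pixel's ray), 0 where there is no reading), "K" (3x3 intrinsics, pixels), "rvec" (rotation vector, rad) and "tvec" (3), from world to camera coordinates, as OpenCV has them. Camera axes: x right, y down, z forward; pixel columns grow to the right and rows downward; lengths in m; the calibration is good to about 2 mm. A picture is of the moment at which its call begins.
- env.sign_off(): hands the job in; it is judged then, once.
The state is a dict: "time_s": time; "qpos": joint angles; "joint_velocities": joint speeds; "effort": joint torques, N m; "tool_pos": TCP position; "tool_rot": TCP orientation; "force": force on the tool from outside, world axes, zero at the start; "wrist_torque": the same for the moment, N m; "grip_width": finger opening in m; "grasp_force": force on a finger pad.
Only numpy, scipy, OpenCV 4.12 (cv2) and the standard library are available. Lean on these libraries where they do the work, as an engineer would, in place of code of your own. Each camera call takes 0.05 s, during which the arm holds its last target. There are 200 camera calls.

TASK

Slide the printing block, flat on the table, gently front end first under the height gauge's crossbar to feel whether it is full height (stopped by the bar) or low (passes under), never pushing the sprung bar back more than a centimetre. Then slide it front end first, flat on the table, fully home against the back stop of its bay: full height in the bay with the hanging brass flap, low in the bay with the fixed steel bar. Let go of it, and leave everything else where it stands.

Things in the scene. Friction and masses are not known exactly. Their poses are not given: they have to be found in the camera images.
- block_center (a point): Point in the loose printing block: wooden bar 180 mm long (x) and 44 mm wide (y), copper face on top, 0.25 to 0.5 kg. Its height, the same all along, is drawn afresh each time, 40 to 56 mm: over 48 is full height, under 48 low. This point does not tell: it lies mid-length, 22 mm above the flat underside always. Grip the base (lowest 38 mm) across the width.
- block_nose (a point): Middle of the block's front end face, 90 mm ahead of its centre along the block's x axis, 22 mm above the underside.
- gauge: Fixed height gauge: two grey posts 62 mm tall, 76 mm apart, and an aluminium crossbar, underside 48 mm up. Origin on the table under the middle of the bar's front face; x the way the block slides in, y along the bar. Posts begin 5 mm before the origin; feet 6 mm high begin 20 mm before it, 38 to 68 mm to the sides. No back stop. A low block passes under the bar, a full one meets it.
- gauge_bar (a joint): How far the gauge's sprung crossbar is pushed back along the gauge's x, in m; 0 at rest. The spring takes 0.8 N per mm; 25 mm at most.
- bay_low: Fixed bay for low blocks: steel cheeks 70 mm tall, 58 mm apart (74 outside), from 45 mm before the back stop (30 mm high); a fixed steel bar across, 49 to 63 mm up, 24 to 36 mm before the stop. Origin on the table under the middle of the back stop's face; x points into the bay, y across. A block fully home has its front end face at x = 0.
- bay_full: Fixed bay for full-height blocks: cheeks, back stop, origin and axes as the low bay, but instead of the bar a light brass flap hangs 30 mm before the stop from a rod 67 mm up, lower edge 47 mm up. A full block swings it inward and holds it up; a low one passes under. The two bays change places from start to start.
- flap (a joint): Angle of the brass flap in rad: 0 hanging straight down, growing as its lower edge swings into the bay; 0.3 to 1.0 when it rests on a full-height block.
- tin_mid (a point): Mid-height of a bystander ink tin, 76 mm across, 50 mm tall.
- jar_mid (a point): Mid-height of a bystander glass jar with black cap, 60 mm across, 75 mm tall.
- solvent_mid (a point): Mid-height of a bystander clear bottle, 68 mm across, 190 mm tall.
- roller_mid (a point): Centre of the rubber drum (36 mm across, 110 mm long along y) of a bystander hand roller lying on the table; its handle reaches 140 mm along its -x; 36 mm tall.

How it is judged (in metres and radians):
On the way:
1. the block, flat on the table, has its front end slid against the gauge's crossbar (bar moved at least 1 mm) or at least 6 mm under it (angle between block_center's own z axis and vertical below 0.06 rad and height (world z) of block_center between 0.018 and 0.026 m and y of block_nose in the frame of gauge between -0.025 and 0.025 m and angle between the x axis of block_center and the x axis of gauge, either way round below 0.25 rad and ((value of joint gauge_bar above 0.001 m and x of block_nose in the frame of gauge above -0.008 m) or x of block_nose in the frame of gauge above 0.006 m) and x of block_nose in the frame of gauge below 0.12 m), for 0.05 s.
At the end, for the whole second after the job is handed in: Block let go, flat, front end first in its bay (full height: flap bay, flap held up over 0.15 rad; low: fixed-bar bay, which a full one cannot enter), front end within 10 mm of the back stop and 15 mm of the middle, square within 0.15 rad; gauge bar back at rest (angle between block_center's own z axis and vertical below 0.06 rad and height (world z) of block_center between 0.018 and 0.026 m and ((x of block_nose in the frame of bay_low between -0.01 and 0.004 m and y of block_nose in the frame of bay_low between -0.015 and 0.015 m and angle between the x axis of block_center and the x axis of bay_low, either way round below 0.15 rad) or (x of block_nose in the frame of bay_full between -0.01 and 0.004 m and y of block_nose in the frame of bay_full between -0.015 and 0.015 m and angle between the x axis of block_center and the x axis of bay_full, either way round below 0.15 rad and value of joint flap above 0.15 rad)) and value of joint gauge_bar below 0.002 m); the robot touches nothing.
It fails at once if the gauge's sprung bar is pushed back more than 10 mm (value of joint gauge_bar above 0.01 m).
It fails at once if the tin is knocked over or shifted more than 30 mm (distance of tin_mid from where it was at the start of the episode above 0.03 m).
It fails at once if the jar is knocked over or shifted more than 30 mm (distance of jar_mid from where it was at the start of the episode above 0.03 m).
It fails at once if the solvent is knocked over or shifted more than 30 mm (distance of solvent_mid from where it was at the start of the episode above 0.03 m).
It fails at once if the roller is knocked over or shifted more than 30 mm (distance of roller_mid from where it was at the start of the episode above 0.03 m).
It also fails if it takes over 53 s, if anything falls off the work surface, if the arm or the gripper's body presses on something with over 40 N, if the wrist force passes 120 N, or if a joint passes its speed limit or range.

## Working session

There is one attempt and no reset: what is moved stays moved. The work goes in short steps, Python scripts to look and compute and a shell command to move; the robot and the scene stay as the last step left them, time stands still between calls to the robot, and variables do not carry over. Pictures are saved under pics/ and viewed, at most 10 in all, crops included, and the job is handed in when it is done.

```bash
ls; mkdir -p pics; cat > h.py <<'E'
import numpy as np, cv2
from cell import env
def cam(n):
    c=env.read_camera(n); R=cv2.Rodrigues(np.array(c["rvec"],float))[0]; c["R"]=R; c["t"]=np.array(c["tvec"],float).ravel()
    z=c["z_map"]; v,u=np.mgrid[:480,:640]; K=np.array(c["K"])
    P=np.stack([(u-K[0,2])/K[0,0]*z,(v-K[1,2])/K[1,1]*z,z],-1)
    c["W"]=(P-c["t"])@R; c["W"][z==0]=np.nan
    return c
def save(c,n): cv2.imwrite("pics/"+n,c["frame"][:,:,::-1])
E
python3 - <<'E'
from h import *
for n in("top","side"):
    c=cam(n); save(c,n+"0.png"); np.save(n+"0.npy",c["W"]); print(-c["R"].T@c["t"])
o=env.get_obs(); print(o["time_s"],o["tool_pos"],o["tool_rot"],o["grip_width"],env.grip_point_offset)
E
```

```text
pics
[0.38783285 0.00529881 1.5184959 ]
[0.10598206 1.08404381 0.77378655]
0.1 [ 0.2893249  -0.58149377  0.22157148] [-1.79900595e+02  7.63010044e-03  2.64597374e+01] 0.08720891173389456 0.0187
```

View pics/top0.png

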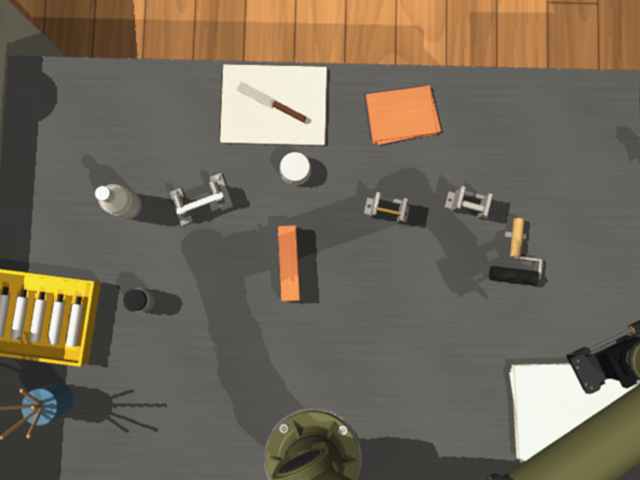

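View pics/side0.png

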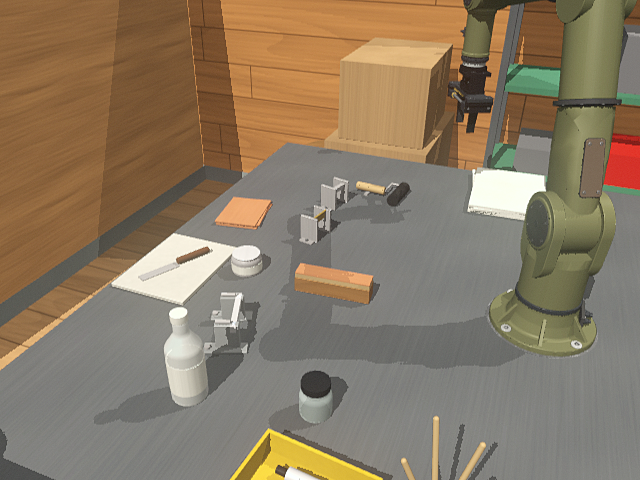

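The top view has +x up. Block is at about (288,263), gauge at (200,200), flap bay at (388,208) and steel-bar bay at (470,203). The tin is at (295,167), the jar at (136,300), the bottle at (118,200) and the roller at (517,255). Next I'll enlarge the key parts and measure them.

```bash
python3 - <<'E'
import cv2,numpy as np
t=cv2.imread("pics/top0.png"); s=cv2.imread("pics/side0.png")
f=lambda im,x,y,w,h:cv2.resize(im[y:y+h,x:x+w],(400,300),interpolation=cv2.INTER_CUBIC)
cv2.imwrite("pics/crop1.png",np.vstack([np.hstack([f(t,160,165,80,60),f(t,355,175,160,60) if 0 else f(t,360,170,140,105)]),np.hstack([f(t,240,215,120,90),f(s,285,245,100,75)])]))
W=np.load("top0.npy")
def blob(u0,v0,u1,v1,lo,hi):
    w=W[v0:v1,u0:u1].reshape(-1,3); m=(w[:,2]>lo)&(w[:,2]<hi); w=w[m]; r=cv2.minAreaRect((w[:,:2]*1000).astype(np.float32))
    print(len(w),"z med",np.median(w[:,2]).round(4),"c",np.round(r[0],1),"size",np.round(r[1],1),"ang",round(r[2],2)); print(np.round(cv2.boxPoints(r)).tolist())
print("table",np.nanmedian(W[330:400,300:450,2]) )
print("block");blob(265,215,315,312,.03,.07)
print("gauge top");blob(165,165,240,230,.044,.08)
print("gauge feet");blob(165,165,240,230,.004,.012)
print("flapbay");blob(360,185,430,228,.06,.085);blob(360,185,430,228,.02,.04)
print("lowbay");blob(440,180,500,225,.06,.085);blob(440,180,500,225,.02,.04)
print("tin");blob(275,145,316,190,.04,.06)
print("bottle");blob(90,180,145,222,.1,.2)
print("jar");blob(120,285,160,315,.06,.09)
print("roller");blob(485,215,550,290,.01,.05)
E
```

```text
table -0.00021938948669368374
block
1375 z med 0.0508 c [462.3  68.1] size [179.3  44.1] ang 4.64
[[371.0, 83.0], [375.0, 39.0], [553.0, 53.0], [550.0, 97.0]]
gauge top
531 z med 0.0616 c [612.7 289.6] size [ 51.9 117. ] ang 22.2
[[567.0, 334.0], [611.0, 226.0], [659.0, 245.0], [615.0, 354.0]]
gauge feet
651 z med 0.006 c [621.1 287.9] size [161.4 185.3] ang 1.7
[[538.0, 378.0], [543.0, 193.0], [704.0, 198.0], [699.0, 383.0]]
flapbay
225 z med 0.0695 c [ 602.1 -168.4] size [74.1 53.5] ang 79.68
[[569.0, -200.0], [622.0, -210.0], [635.0, -137.0], [582.0, -127.0]]
122 z med 0.0304 c [ 601.9 -167.3] size [72.4 53.9] ang 79.89
[[569.0, -198.0], [622.0, -208.0], [635.0, -136.0], [582.0, -127.0]]
lowbay
288 z med 0.067 c [ 619.6 -367.6] size [76.3 53.8] ang 76.26
[[584.0, -398.0], [637.0, -411.0], [655.0, -337.0], [603.0, -324.0]]
151 z med 0.0302 c [ 620.1 -366.3] size [73.1 53.8] ang 75.57
[[585.0, -395.0], [637.0, -408.0], [655.0, -338.0], [603.0, -324.0]]
tin
682 z med 0.0497 c [695.3  59.3] size [72.2 70.5] ang 1.9
[[658.0, 93.0], [660.0, 23.0], [733.0, 25.0], [730.0, 96.0]]
bottle
780 z med 0.1341 c [594.7 468.7] size [63.3 66.7] ang 64.89
[[551.0, 454.0], [611.0, 426.0], [638.0, 483.0], [578.0, 511.0]]
jar
431 z med 0.0741 c [365.2 423.8] size [48.9 53.2] ang 1.57
[[340.0, 450.0], [342.0, 397.0], [390.0, 398.0], [389.0, 451.0]]
roller
1253 z med 0.0294 c [ 506.5 -483.9] size [123.4 160.3] ang 86.15
[[422.0, -540.0], [582.0, -551.0], [591.0, -428.0], [431.0, -417.0]]
```

View pics/crop1.png

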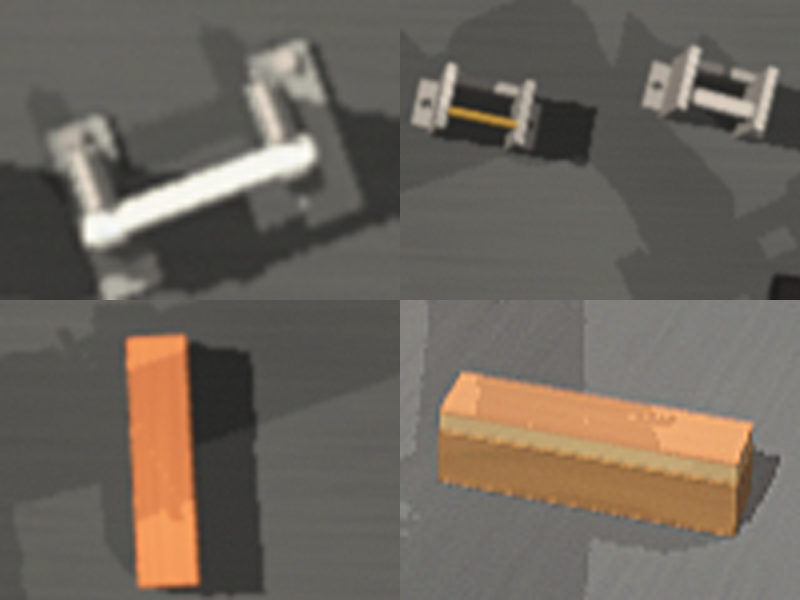

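Both bays and the gauge open toward the robot, with the back stops at the far end. The block top reads about 51 mm, so it is probably full height. I'll refine the gauge and flap-bay frames.

```bash
python3 - <<'E'
import numpy as np
T=np.load("top0.npy"); S=np.load("side0.npy")
def loc(W,u0,v0,u1,v1,o,yaw):
    w=W[v0:v1,u0:u1].reshape(-1,3); w=w[np.isfinite(w[:,0])]; a=np.radians(yaw); d=w[:,:2]-o
    return np.c_[d@[np.cos(a),np.sin(a)],d@[-np.sin(a),np.cos(a)],w[:,2]]*1000
g=loc(T,165,165,240,230,[.600,.285],22.2)
def show(p,zs):
    for lo,hi in zs:
        for ylo in range(-80,80,10):
            q=p[(p[:,2]>lo)&(p[:,2]<hi)&(p[:,1]>ylo)&(p[:,1]<=ylo+10)&(abs(p[:,0])<90)]
            if len(q)>2: print(lo,hi,"y",ylo,len(q),"x",q[:,0].min().round(1),q[:,0].max().round(1),"ymin/max",q[:,1].min().round(1),q[:,1].max().round(1),"z",np.median(q[:,2]).round(1))
print("gauge");show(g,[(3,9),(44,70)])
b=loc(T,360,185,430,228,[.620,-.1715],-10.2)
print("bay");show(b,[(25,35),(60,80)])
s=loc(S,200,280,255,360,[.600,.285],22.2); print("gauge side"); show(s,[(3,9),(44,70)])
k=loc(S,285,200,340,250,[.620,-.1715],-10.2); print("bay side"); show(k,[(25,35),(60,80)])
bl=loc(S,285,255,385,310,[.462,.068],4.64); print("block side");print(np.median(bl[bl[:,2]>45][:,2])); show(bl,[(46,60)])
E
```

```text
gauge
3 9 y -80 38 x -68.2 82.1 ymin/max -79.9 -70.0 z 4.0
3 9 y -70 97 x -84.7 82.1 ymin/max -69.4 -60.1 z 6.2
3 9 y -60 84 x -83.4 81.9 ymin/max -59.9 -50.0 z 5.6
3 9 y -50 53 x -79.2 89.6 ymin/max -49.1 -40.2 z 4.5
3 9 y -40 34 x -75.5 86.0 ymin/max -39.8 -30.1 z 4.1
3 9 y -30 35 x -73.4 86.0 ymin/max -29.9 -20.7 z 3.9
3 9 y -20 37 x -68.5 86.6 ymin/max -19.9 -10.3 z 4.2
3 9 y -10 38 x -50.5 88.2 ymin/max -9.6 -0.0 z 4.6
3 9 y 0 36 x -60.6 84.1 ymin/max 0.0 9.9 z 3.9
3 9 y 10 41 x -55.3 89.8 ymin/max 10.3 19.7 z 4.2
3 9 y 20 35 x -54.7 89.7 ymin/max 20.2 30.0 z 4.4
3 9 y 30 49 x -51.0 68.9 ymin/max 30.0 39.9 z 4.3
3 9 y 40 49 x -44.2 80.3 ymin/max 40.0 49.8 z 5.1
3 9 y 50 30 x -43.1 88.8 ymin/max 50.2 59.7 z 5.1
3 9 y 60 66 x -34.4 86.8 ymin/max 60.1 69.8 z 5.6
3 9 y 70 25 x -32.6 66.2 ymin/max 70.2 79.4 z 4.0
44 70 y -60 68 x -12.5 36.8 ymin/max -59.1 -50.1 z 61.1
44 70 y -50 68 x -12.5 39.4 ymin/max -49.6 -40.1 z 62.3
44 70 y -40 31 x -8.4 35.5 ymin/max -40.0 -30.1 z 60.0
44 70 y -30 27 x -7.5 6.9 ymin/max -30.0 -20.3 z 60.1
44 70 y -20 25 x -7.5 5.9 ymin/max -19.6 -10.1 z 60.8

[... 2731 characters left out ...]
.2 ymin/max -19.9 -11.8 z 66.0
60 80 y -10 8 x -35.1 -28.4 ymin/max -8.3 -1.7 z 67.1
60 80 y 0 6 x -35.7 -29.4 ymin/max 4.0 8.2 z 67.4
60 80 y 10 9 x -36.5 -28.8 ymin/max 10.5 19.5 z 66.6
60 80 y 20 5 x -35.0 -29.0 ymin/max 22.1 29.1 z 68.6
60 80 y 30 54 x -46.3 6.4 ymin/max 30.4 40.0 z 68.0
60 80 y 40 26 x -48.2 2.7 ymin/max 40.1 44.0 z 65.9
block side
50.89389856940992
46 60 y -30 4 x -21.7 76.5 ymin/max -21.9 -20.1 z 48.9
46 60 y -20 139 x -88.8 87.0 ymin/max -19.4 -10.0 z 50.8
46 60 y -10 182 x -89.3 87.8 ymin/max -10.0 -0.0 z 51.5
46 60 y 0 191 x -88.9 85.4 ymin/max 0.1 9.9 z 51.2
46 60 y 10 189 x -89.2 86.8 ymin/max 10.0 19.9 z 51.1
46 60 y 20 195 x -86.9 87.9 ymin/max 20.0 28.7 z 50.0
```

```bash
cat > d.py <<'E'
import sys,numpy as np
from cell import env
from scipy.spatial.transform import Rotation as Ro
x,y,z,yaw=map(float,sys.argv[1:5]); o=env.get_obs()
R=Ro.from_euler("xyz",o["tool_rot"],degrees=True); G=Ro.from_euler("xyz",[180,0,yaw],degrees=True)
print("t",o["time_s"],"pos",np.round(o["tool_pos"],4),"rot",np.round(o["tool_rot"],2),"F",np.round(o["force"],1),"w",round(o["grip_width"],4),"q",np.round(o["qpos"]))
d=np.array([x,y,z])-o["tool_pos"]
print("trans units, tool axes now:",np.round(R.inv().apply(d)/.08,3)," at goal axes:",np.round(G.inv().apply(d)/.08,3)," turn units:",np.round((R.inv()*G).as_rotvec()/np.pi,4))
E
python3 -m creep '{"translation":[[0.56,-0.375,0],[0.56,-0.375,0],[0.56,-0.375,0],[0.56,-0.375,0],[0.56,-0.375,0]],"turn":[[0,0,0],[0,0,0],[0,0,0],[0,0,0],[0,0,0]],"grip":[1,1,1,1,1]}' 20; python3 d.py .462 .068 .15 4.64
```

```text
time_s: 0.72
tool_pos: [0.4238, -0.3461, 0.2222]
tool_rot: [-180.0, 0.0, 26.5]
force: [0.1, 0.4, 0.0]
grip_width: 0.0871
grasp_force: 0.0
t 0.725 pos [ 0.4238 -0.3461  0.2222] rot [-1.7998e+02  1.0000e-02  2.6460e+01] F [0.1 0.4 0. ] w 0.0871 q [ 49.   7. -14.  98.   2.  76. -28.]
trans units, tool axes now: [ 2.734 -4.421  0.903]  at goal axes: [ 0.895 -5.12   0.903]  turn units: [-1.000e-04  1.000e-04  1.212e-01]
```

```bash

python3 -m creep '{"translation":[[0,0,0],[0,0,0],[0,0,0],[0.1,-0.6,0.1],[0.1,-0.6,0.1]],"turn":[[0,0,0.04],[0,0,0.04],[0,0,0.041],[0,0,0],[0,0,0]],"grip":[1,1,1,1,1]}' >/dev/null
python3 -m creep '{"translation":[[0.1,-0.6,0.1],[0.1,-0.6,0.1],[0.1,-0.6,0.1],[0.1,-0.6,0.1],[0.1,-0.6,0.1]],"turn":[[0,0,0],[0,0,0],[0,0,0],[0,0,0],[0,0,0]],"grip":[1,1,1,1,1]}' >/dev/null; python3 d.py .462 .068 .006 4.64
```

```text
t 1.975 pos [ 0.4514 -0.0069  0.1661] rot [179.97   0.     4.67] F [ 1.2  0.5 -0.7] w 0.0873 q [ 30.  -3. -32. 113.  -2.  69. -86.]
trans units, tool axes now: [ 0.209 -0.923  2.001]  at goal axes: [ 0.208 -0.923  2.002]  turn units: [0.0001 0.     0.0002]
```

```bash

python3 -m creep '{"translation":[[0.1,-0.46,0],[0.1,-0.46,0],[0,0,0.3],[0,0,0.4],[0,0,0.4]],"turn":[[0,0,0],[0,0,0],[0,0,0],[0,0,0],[0,0,0]],"grip":[1,1,1,1,1]}' >/dev/null; python3 d.py .462 .068 .006 4.64
```

```text
t 2.6 pos [0.4614 0.0663 0.0775] rot [179.98  -0.     4.69] F [ 0.5 -0.8 -0.5] w 0.087 q [  25.    6.  -37.  117.    4.   58. -100.]
trans units, tool axes now: [ 0.009 -0.021  0.894]  at goal axes: [ 0.009 -0.021  0.894]  turn units: [ 0.0001 -0.      0.0003]
```

```bash

python3 -m creep '{"translation":[[0,-0.02,0.3],[0,0,0.3],[0,0,0.22],[0,0,0.05],[0,0,0]],"turn":[[0,0,0],[0,0,0],[0,0,0],[0,0,0],[0,0,0]],"grip":[1,1,1,1,1]}' 20 >/dev/null; python3 d.py .462 .068 .006 4.64
python3 -m creep '{"translation":[[0,0,0],[0,0,0],[0,0,0],[0,0,0],[0,0,0]],"turn":[[0,0,0],[0,0,0],[0,0,0],[0,0,0],[0,0,0]],"grip":[0,0,0,0,0]}' 20;  python3 d.py .462 .068 .006 4.64
```

```text
t 3.225 pos [0.4618 0.0679 0.0092] rot [-1.80e+02 -1.00e-02  4.68e+00] F [ 0.4  0.2 -0.5] w 0.0868 q [  23.   12.  -37.  120.   10.   50. -105.]
trans units, tool axes now: [ 0.003 -0.001  0.04 ]  at goal axes: [ 0.003 -0.001  0.04 ]  turn units: [-0.     -0.0001  0.0002]
time_s: 3.85
tool_pos: [0.4615, 0.068, 0.009]
tool_rot: [-180.0, -0.0, 4.7]
force: [-1.7, 3.4, 0.7]
grip_width: 0.0452
grasp_force: 1.2
t 3.85 pos [0.4615 0.068  0.009 ] rot [-1.7999e+02 -1.0000e-02  4.6700e+00] F [-1.7  3.4  0.7] w 0.0452 q [  23.   12.  -37.  120.   10.   50. -105.]
trans units, tool axes now: [0.006 0.001 0.037]  at goal axes: [0.006 0.001 0.037]  turn units: [-0.0001 -0.      0.0002]
```

```bash

python3 -m creep '{"translation":[[0,0,0],[0,0,0],[0,-0.1,0],[0,-0.2,0],[0,-0.2,0]],"turn":[[0,0,0],[0,0,0],[0,0,0],[0,0,0],[0,0,0]],"grip":[0,0,0,0,0]}' 30;  python3 d.py .473 .2333 .009 22.2
```

```text
time_s: 4.47
tool_pos: [0.4584, 0.1072, 0.009]
tool_rot: [179.9, -0.0, 4.6]
force: [-0.2, -4.1, 1.6]
grip_width: 0.0443
grasp_force: 30.0
t 4.475 pos [0.4584 0.1072 0.009 ] rot [ 1.7991e+02 -1.0000e-02  4.6300e+00] F [-0.2 -4.1  1.6] w 0.0443 q [  19.   13.  -38.  119.   11.   51. -110.]
trans units, tool axes now: [ 0.309 -1.557 -0.002]  at goal axes: [ 0.764 -1.391  0.   ]  turn units: [ 0.0005  0.     -0.0976]
```

```bash

python3 -m creep '{"translation":[[0.06,-0.31,0],[0.06,-0.31,0],[0.06,-0.31,0],[0.06,-0.31,0],[0.06,-0.31,0]],"turn":[[0,0,0],[0,0,0],[0,0,0],[0,0,0],[0,0,0]],"grip":[0,0,0,0,0]}' 30 >/dev/null
python3 -m creep '{"translation":[[0,0,0],[0,0,0],[0,0,0],[0,0,0],[0,0,0]],"turn":[[0,0,-0.024],[0,0,-0.024],[0,0,-0.025],[0,0,-0.025],[0,0,0]],"grip":[0,0,0,0,0]}' 30
python3 d.py .473 .2333 .009 22.2
python3 - <<'E'
from h import *
c=cam("top");save(c,"g1.png")
w=c["W"].reshape(-1,3)
def fit(z0,z1,x0,x1,y0,y1,msk):
    q=w[msk&(w[:,2]>z0)&(w[:,2]<z1)&(w[:,0]>x0)&(w[:,0]<x1)&(w[:,1]>y0)&(w[:,1]<y1)]; r=cv2.minAreaRect((q[:,:2]*1000).astype(np.float32)); print(len(q),r)
f=c["frame"].reshape(-1,3).astype(int); cop=(f[:,0]>120)&(f[:,0]-f[:,2]>60)
fit(.04,.06,.3,.65,.1,.4,cop)
E
```

```text
time_s: 5.72
tool_pos: [0.4719, 0.234, 0.009]
tool_rot: [-180.0, -0.0, 22.3]
force: [-0.8, 1.0, 1.6]
grip_width: 0.0438
grasp_force: 30.0
t 5.725 pos [0.4719 0.234  0.009 ] rot [-1.7997e+02 -2.0000e-02  2.2320e+01] F [-0.8  1.   1.6] w 0.0438 q [   8.   21.  -43.  112.   18.   54. -111.]
trans units, tool axes now: [0.009 0.013 0.   ]  at goal axes: [0.009 0.013 0.   ]  turn units: [-0.0002 -0.0001  0.0007]
113 ((540.64892578125, 241.87196350097656), (52.64088439941406, 19.145109176635742), 42.419029235839844)
```

View pics/g1.png

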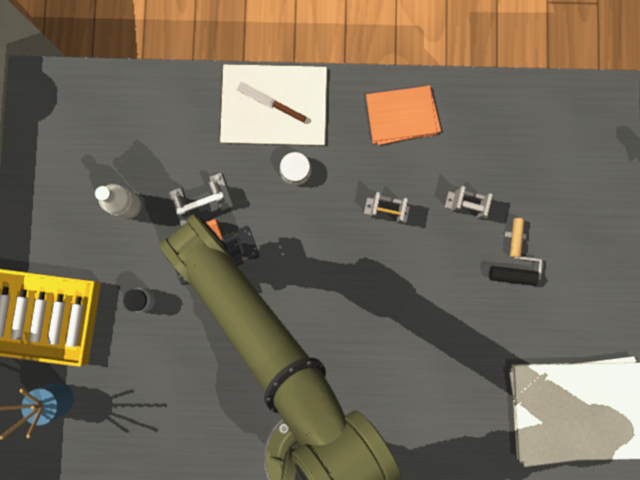

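The block's visible corner at (213,230) lines up with the gauge at (200,200). About 40 mm remains to contact, so I'll advance gently.

```bash

python3 -m creep '{"translation":[[0.1,0.01,0],[0.1,0,0],[0.1,0,0],[0.1,0,0],[0,0,0]],"turn":[[0,0,0],[0,0,0],[0,0,0],[0,0,0],[0,0,0]],"grip":[0,0,0,0,0]}' 30;  python3 d.py .5102 .2484 .009 22.2
python3 -m creep '{"translation":[[0.02,0,0],[0.02,0,0],[0.02,0,0],[0.02,0,0],[0,0,0]],"turn":[[0,0,0],[0,0,0],[0,0,0],[0,0,0],[0,0,0]],"grip":[0,0,0,0,0]}' 30
```

```text
time_s: 6.4
tool_pos: [0.5011, 0.2449, 0.009]
tool_rot: [180.0, 0.1, 22.3]
force: [-3.2, -1.4, 5.3]
grip_width: 0.0437
grasp_force: 30.0
t 6.4 pos [0.5011 0.2449 0.009 ] rot [1.800e+02 1.200e-01 2.226e+01] F [-3.2 -1.4  5.3] w 0.0437 q [   7.   25.  -42.  107.   20.   55. -112.]
trans units, tool axes now: [ 0.122  0.003 -0.001]  at goal axes: [ 0.122  0.003 -0.   ]  turn units: [0.     0.0007 0.0004]
time_s: 7.02
tool_pos: [0.5055, 0.2467, 0.009]
tool_rot: [180.0, 0.3, 22.3]
force: [-6.6, -2.6, 10.1]
grip_width: 0.0434
grasp_force: 30.0
```

Force along the gauge axis is rising, so I'll check the bar position before pushing further.

```bash
cat > bar.py <<'E'
from h import *
a=np.radians(22.2)
for n,box in(("top",(165,165,240,230)),("side",(200,280,255,360))):
    c=cam(n); w=c["W"]; save(c,n+"_%d.png"%(env.get_obs()["time_s"]*100)); u0,v0,u1,v1=box
    for nm,W in(("before",np.load(n+"0.npy")),("now",w)):
        q=W[v0:v1,u0:u1].reshape(-1,3); d=q[:,:2]-[.5935,.2824]; x=d@[np.cos(a),np.sin(a)]*1e3; y=d@[-np.sin(a),np.cos(a)]*1e3
        m=(abs(y)<28)&(q[:,2]>.056)&(q[:,2]<.07)&(x>-15)&(x<45); print(n,nm,m.sum(),np.percentile(x[m],[5,50,95]).round(1) if m.sum() else "")
        m=(y>44)&(y<56)&(q[:,2]>.056)&(q[:,2]<.07)&(x>-15)&(x<45); print("   post",m.sum(),np.percentile(x[m],[5,50,95]).round(1) if m.sum() else "")
E
python3 bar.py; ls pics; python3 - <<'E'
import cv2,glob,numpy as np
t=cv2.imread(sorted(glob.glob("pics/top_*"))[-1]);s=cv2.imread(sorted(glob.glob("pics/side_*"))[-1]);s0=cv2.imread("pics/side0.png");t0=cv2.imread("pics/top0.png")
f=lambda im,x,y,w,h:cv2.resize(im[y:y+h,x:x+w],(400,300),interpolation=cv2.INTER_CUBIC)
cv2.imwrite("pics/crop2.png",np.vstack([np.hstack([f(t0,160,165,80,60),f(t,160,165,80,60)]),np.hstack([f(s0,190,285,100,75),f(s,190,285,100,75)])]))
E
```

```text
top before 128 [-0.1  5.4 11.6]
   post 66 [-2.3 12.3 40.6]
top now 65 [ 0.5  6.5 11.2]
   post 29 [20.  31.3 42.9]
side before 107 [ 0.5  6.3 11.6]
   post 130 [-1.7 22.2 41.6]
side now 106 [ 0.5  5.9 11.9]
   post 135 [-2.5 21.9 41.7]
crop1.png
g1.png
side0.png
side_712.png
top0.png
top_707.png
```

View pics/crop2.png

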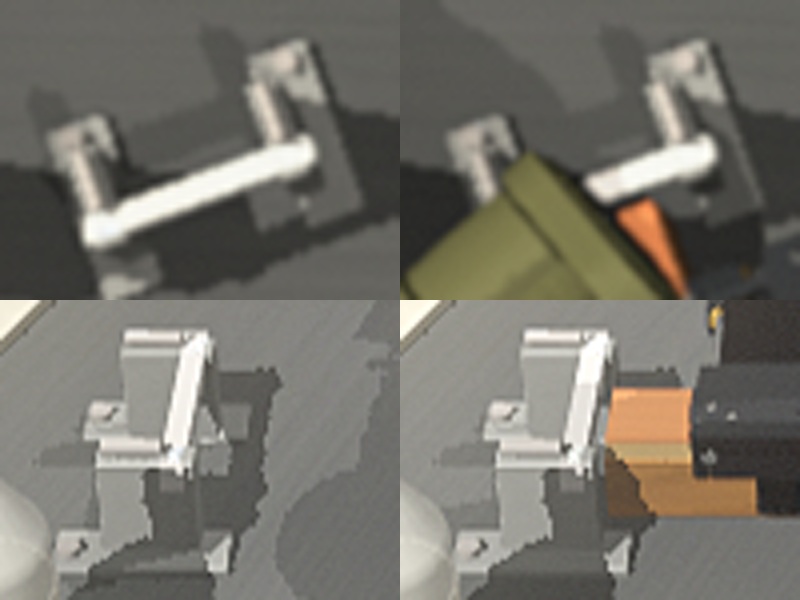

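The bar hasn't moved and the block nose is just short of it. The force is table friction, so I'll ease the downward press and advance a little more.

```bash

python3 -m creep '{"translation":[[0,0,-0.01],[0.02,0,0],[0.02,0,0],[0,0,0],[0,0,0]],"turn":[[0,0,0],[0,0,0],[0,0,0],[0,0,0],[0,0,0]],"grip":[0,0,0,0,0]}' 30; python3 d.py .5102 .2484 .009 22.2; python3 bar.py
```

```text
time_s: 7.75
tool_pos: [0.5108, 0.2483, 0.0095]
tool_rot: [-180.0, 0.0, 22.3]
force: [0.2, 0.1, -3.5]
grip_width: 0.0439
grasp_force: 30.0
t 7.75 pos [0.5108 0.2483 0.0095] rot [-1.800e+02  2.000e-02  2.231e+01] F [ 0.2  0.1 -3.5] w 0.0439 q [   6.   26.  -41.  106.   20.   56. -112.]
trans units, tool axes now: [-0.006 -0.004  0.006]  at goal axes: [-0.006 -0.004  0.006]  turn units: [-0.      0.0001  0.0006]
top before 128 [-0.1  5.4 11.6]
   post 66 [-2.3 12.3 40.6]
top now 55 [ 0.5  6.8 11.7]
   post 21 [25.  34.8 44.1]
side before 107 [ 0.5  6.3 11.6]
   post 130 [-1.7 22.2 41.6]
side now 100 [ 0.4  6.  12.2]
   post 142 [-2.1 22.7 41.4]
```

```bash

for i in 1; do python3 -m creep '{"translation":[[0.02,0,0],[0.02,0,0],[0,0,0]],"turn":[[0,0,0],[0,0,0],[0,0,0]],"grip":[0,0,0]}' 30; done; python3 d.py .5102 .2484 .009 22.2; python3 bar.py | grep now
```

```text
time_s: 8.22
tool_pos: [0.5135, 0.2494, 0.0095]
tool_rot: [180.0, 0.1, 22.3]
force: [-1.3, -0.7, -3.6]
grip_width: 0.0437
grasp_force: 30.0
t 8.225 pos [0.5135 0.2494 0.0095] rot [1.7999e+02 6.0000e-02 2.2320e+01] F [-1.3 -0.7 -3.6] w 0.0437 q [   6.   26.  -41.  106.   20.   56. -112.]
trans units, tool axes now: [-0.042 -0.004  0.007]  at goal axes: [-0.042 -0.004  0.007]  turn units: [0.     0.0003 0.0007]
top now 61 [-1.5  7.2 14. ]
side now 105 [ 2.2  8.1 14. ]
```

The bar is pushed back about 2 mm with 1.5 N of resistance, so the block is full height and goes in the flap bay. I'll hold with a slight extra push, then back off.

```bash

python3 -m creep '{"translation":[[0.01,0,0.004],[0,0,0],[0,0,0]],"turn":[[0,0,0],[0,0,0],[0,0,0]],"grip":[0,0,0]}' 30
python3 -m creep '{"translation":[[-0.1,0,0],[-0.3,0,0],[-0.3,0,0],[-0.3,0,0],[0,0,0]],"turn":[[0,0,0],[0,0,0],[0,0,0],[0,0,0],[0,0,0]],"grip":[0,0,0,0,0]}' 30;  python3 d.py .48 -.05 .0095 4.64
```

```text
time_s: 8.7
tool_pos: [0.5144, 0.2498, 0.0093]
tool_rot: [180.0, 0.0, 22.3]
force: [-3.0, -1.4, -2.5]
grip_width: 0.0438
grasp_force: 30.0
time_s: 9.32
tool_pos: [0.4397, 0.2189, 0.0096]
tool_rot: [179.9, -0.0, 22.4]
force: [1.0, -0.2, -4.2]
grip_width: 0.0437
grasp_force: 30.0
t 9.325 pos [0.4397 0.2189 0.0096] rot [ 1.7991e+02 -4.0000e-02  2.2350e+01] F [ 1.  -0.2 -4.2] w 0.0437 q [  11.   17.  -45.  117.   15.   52. -110.]
trans units, tool axes now: [-0.813  3.3    0.006]  at goal axes: [2.30e-01 3.39e+00 1.00e-03]  turn units: [ 0.0005 -0.0003  0.0984]
```

```bash

python3 -m creep '{"translation":[[0,0,0],[0,0,0],[0,0,0],[0,0,0],[0,0,0]],"turn":[[0,0,0.036],[0,0,0.036],[0,0,0.036],[0,0,0.036],[0,0,0.036]],"grip":[0,0,0,0,0]}' 30 >/dev/null;  python3 d.py .4527 -.1414 .0095 -10.2
```

```text
t 9.95 pos [0.4418 0.2201 0.0097] rot [-1.7993e+02 -8.0000e-02 -1.0290e+01] F [-0.2  0.7 -3.7] w 0.0436 q [   6.   16.  -39.  117.   13.   51. -140.]
trans units, tool axes now: [ 9.420e-01  4.421e+00 -1.000e-03]  at goal axes: [9.350e-01 4.423e+00 3.000e-03]  turn units: [-0.0004 -0.0005 -0.0005]
```

```bash

for i in 1; do python3 -m creep '{"translation":[[0.09,0.3,0],[0.09,0.45,0],[0.09,0.45,0],[0.09,0.45,0],[0.09,0.45,0]],"turn":[[0,0,0],[0,0,0],[0,0,0],[0,0,0],[0,0,0]],"grip":[0,0,0,0,0]}' 30 >/dev/null; python3 -m creep '{"translation":[[0.09,0.45,0],[0.09,0.45,0],[0.09,0.45,0],[0.09,0.45,0],[0.09,0.3,0]],"turn":[[0,0,0],[0,0,0],[0,0,0],[0,0,0],[0,0,0]],"grip":[0,0,0,0,0]}' 30 >/dev/null; done;  python3 d.py .4527 -.1414 .0095 -10.2
```

```text
t 11.2 pos [ 0.4537 -0.1263  0.0098] rot [ 1.7995e+02 -1.2000e-01 -1.0160e+01] F [ 0.6  0.3 -4.3] w 0.0438 q [ 37.  11. -26. 120.   6.  50. -93.]
trans units, tool axes now: [0.02  0.188 0.004]  at goal axes: [0.021 0.188 0.004]  turn units: [ 0.0003 -0.0006  0.0002]
```

Finish the lateral alignment, then look before entering the bay.

```bash

python3 -m creep '{"translation":[[0.02,0.1,0],[0,0.088,0.003],[0,0,0]],"turn":[[0,0,0],[0,0,0],[0,0,0]],"grip":[0,0,0]}' 30 >/dev/null;  python3 d.py .4527 -.1414 .0095 -10.2
python3 - <<'E'
from h import *
a=np.radians(-10.2)
L=[]
for n in("top","side"):
    c=cam(n); f=c["frame"].astype(int); W=c["W"]; save(c,n+"b.png")
    d=W[...,:2]-[.620,-.1715]; x=d@[np.cos(a),np.sin(a)]*1e3; y=d@[-np.sin(a),np.cos(a)]*1e3
    m=(W[...,2]>.044)&(W[...,2]<.06)&(x<-70)&(x>-300)&(abs(y)<40)&(f[...,0]>90)&(f[...,0]-f[...,2]>40)
    print(n,m.sum(),np.percentile(x[m],[1,99]).round(1),np.percentile(W[...,2][m],[5,50,95]).round(4))
    for lo in range(-300,-70,15):
        q=y[m&(x>lo)&(x<=lo+15)]
        if len(q)>4: print(lo,len(q),q.min().round(1),q.max().round(1))
    u,v=(400,230) if n=="top" else (320,240)
    L.append(cv2.resize(c["frame"][v-60:v+60,u-70:u+70,::-1],(400,343),interpolation=cv2.INTER_CUBIC))
cv2.imwrite("pics/crop3.png",np.hstack(L))
E
```

```text
t 11.575 pos [ 0.4516 -0.1385  0.0091] rot [-1.7999e+02  1.0000e-02 -1.0040e+01] F [ 0.2  0.1 -4.3] w 0.0437 q [ 38.  12. -25. 120.   6.  50. -92.]
trans units, tool axes now: [ 0.02   0.033 -0.005]  at goal axes: [ 0.02   0.033 -0.005]  turn units: [-0.      0.0001  0.0009]
top 166 [-258.3  -82.9] [0.0468 0.0519 0.0569]
-270 11 7.1 21.0
-255 41 7.9 22.7
-240 19 13.0 22.4
-225 15 16.5 22.0
-210 6 19.4 22.3
-105 21 -18.5 22.5
-90 53 -17.9 22.3
side 345 [-261.4  -85.9] [0.0454 0.0509 0.0536]
-270 35 -12.5 28.6
-255 65 -16.9 29.5
-240 57 -15.6 28.7
-225 60 -20.1 27.0
-210 62 -15.7 31.1
-195 41 -19.3 30.2
-105 12 20.7 30.5
-90 10 12.8 26.3
```

View pics/crop3.png

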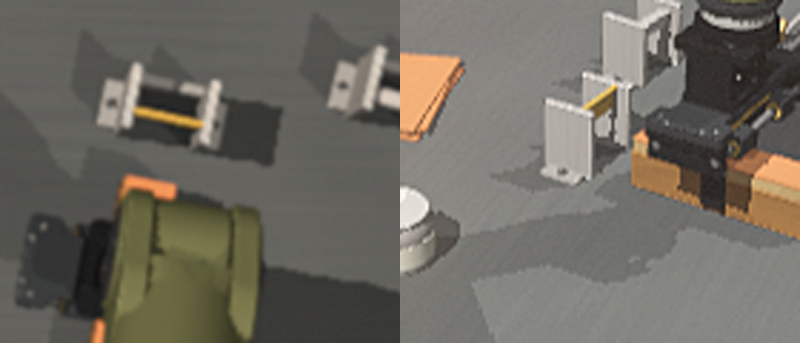

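The block is aligned square with the bay, 2–3 mm to the left and about 82 mm from home. I'll correct that and slide it in.

```bash

python3 -m creep '{"translation":[[0.02,0.033,0],[0.15,0,0],[0.2,0,0],[0.2,0,0],[0,0,0]],"turn":[[0,0,0],[0,0,0],[0,0,0],[0,0,0],[0,0,0]],"grip":[0,0,0,0,0]}' 30;  python3 d.py .5326 -.1558 .009 -10.2
python3 -m creep '{"translation":[[0.1,0,0],[0.1,0,0],[0.1,0,0],[0,0,0]],"turn":[[0,0,0],[0,0,0],[0,0,0],[0,0,0]],"grip":[0,0,0,0]}' 30;  python3 d.py .5326 -.1558 .009 -10.2
```

```text
time_s: 12.3
tool_pos: [0.498, -0.1496, 0.0093]
tool_rot: [-180.0, -0.1, -10.1]
force: [-0.3, -0.8, -3.5]
grip_width: 0.0437
grasp_force: 30.0
t 12.3 pos [ 0.498  -0.1496  0.0093] rot [-1.7996e+02 -8.0000e-02 -1.0060e+01] F [-0.3 -0.8 -3.5] w 0.0437 q [ 36.  17. -25. 113.   9.  52. -93.]
trans units, tool axes now: [0.439 0.001 0.004]  at goal axes: [ 0.439 -0.     0.003]  turn units: [-0.0002 -0.0005  0.0008]
time_s: 12.8
tool_pos: [0.5204, -0.1539, 0.0092]
tool_rot: [-180.0, -0.0, -10.1]
force: [-0.4, -0.2, -4.3]
grip_width: 0.0436
grasp_force: 30.0
t 12.8 pos [ 0.5204 -0.1539  0.0092] rot [-1.7999e+02 -4.0000e-02 -1.0080e+01] F [-0.4 -0.2 -4.3] w 0.0436 q [ 35.  19. -24. 110.  10.  53. -94.]
trans units, tool axes now: [ 0.154 -0.004  0.002]  at goal axes: [ 0.154 -0.004  0.002]  turn units: [-0.0001 -0.0002  0.0007]
```

```bash

python3 -m creep '{"translation":[[0.06,0,0.003],[0.05,0,0],[0.02,0,0],[0,0,0]],"turn":[[0,0,0],[0,0,0],[0,0,0],[0,0,0]],"grip":[0,0,0,0]}' 30
python3 -m creep '{"translation":[[0.015,0,0],[0.015,0,0],[0,0,0]],"turn":[[0,0,0],[0,0,0],[0,0,0]],"grip":[0,0,0]}' 30;  python3 d.py .5326 -.1558 .009 -10.2
```

```text
time_s: 13.3
tool_pos: [0.53, -0.1557, 0.009]
tool_rot: [180.0, -0.0, -10.1]
force: [-1.3, -0.5, -0.5]
grip_width: 0.044
grasp_force: 30.0
time_s: 13.68
tool_pos: [0.5302, -0.1558, 0.009]
tool_rot: [180.0, 0.2, -10.1]
force: [-8.9, 2.2, 6.2]
grip_width: 0.044
grasp_force: 30.0
t 13.675 pos [ 0.5302 -0.1558  0.009 ] rot [179.98   0.25 -10.09] F [-8.9  2.2  6.2] w 0.044 q [ 35.  20. -24. 109.  10.  53. -95.]
trans units, tool axes now: [ 0.029 -0.005 -0.   ]  at goal axes: [ 0.029 -0.005 -0.   ]  turn units: [0.0001 0.0014 0.0006]
```

Either the back stop or table friction has stopped it. I'll ease the z press and nudge to tell which.

```bash

python3 -m creep '{"translation":[[0,0,-0.007],[0.01,0,0],[0,0,0],[0,0,0]],"turn":[[0,0,0],[0,0,0],[0,0,0],[0,0,0]],"grip":[0,0,0,0]}' 30;  python3 d.py .5326 -.1558 .009 -10.2
python3 - <<'E'
from h import *
c=cam("side");save(c,"sb2.png"); d=cam("top");save(d,"tb2.png")
f=lambda im,u,v:cv2.resize(im["frame"][v-38:v+38,u-50:u+50,::-1],(400,304),interpolation=cv2.INTER_CUBIC)
cv2.imwrite("pics/crop4.png",np.hstack([f(d,390,215),f(c,320,230)]))
E
```

```text
time_s: 14.18
tool_pos: [0.5302, -0.1557, 0.009]
tool_rot: [180.0, 0.3, -10.1]
force: [-9.4, 1.6, 4.2]
grip_width: 0.0436
grasp_force: 30.0
t 14.175 pos [ 0.5302 -0.1557  0.009 ] rot [179.99   0.33 -10.1 ] F [-9.4  1.6  4.2] w 0.0436 q [ 35.  21. -24. 109.  10.  53. -95.]
trans units, tool axes now: [ 0.029 -0.004 -0.   ]  at goal axes: [ 0.029 -0.004  0.   ]  turn units: [0.0001 0.0018 0.0006]
```

View pics/crop4.png

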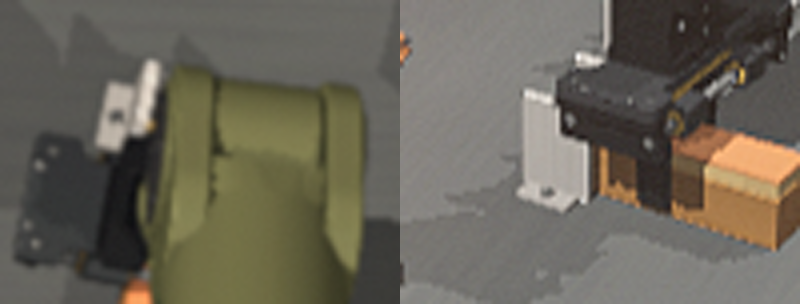

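Tool position puts the nose 1–3 mm from the stop, consistent with being home. I'll release and check.

```bash

python3 -m creep '{"translation":[[-0.005,0,0],[0,0,0],[0,0,0],[0,0,0],[0,0,0]],"turn":[[0,0,0],[0,0,0],[0,0,0],[0,0,0],[0,0,0]],"grip":[1,1,1,1,1]}' 
python3 -m creep '{"translation":[[0,0,-0.1],[0,0,-0.3],[0,0,-0.5],[0,0,-0.6],[0,0,-0.6]],"turn":[[0,0,0],[0,0,0],[0,0,0],[0,0,0],[0,0,0]],"grip":[1,1,1,1,1]}' >/dev/null
python3 -m creep '{"translation":[[-0.2,0.6,-0.3],[-0.2,0.6,0],[-0.2,0.6,0],[-0.2,0.6,0],[0,0,0]],"turn":[[0,0,0],[0,0,0],[0,0,0],[0,0,0],[0,0,0]],"grip":[1,1,1,1,1]}'
python3 - <<'E'
from h import *
a=np.radians(-10.2); L=[]
for n in("top","side"):
    c=cam(n); f=c["frame"].astype(int); W=c["W"]; save(c,n+"c.png")
    d=W[...,:2]-[.620,-.1715]; x=d@[np.cos(a),np.sin(a)]*1e3; y=d@[-np.sin(a),np.cos(a)]*1e3
    m=(W[...,2]>.044)&(W[...,2]<.06)&(x<0)&(x>-300)&(abs(y)<40)&(f[...,0]>90)&(f[...,0]-f[...,2]>40)
    print(n,m.sum(),np.percentile(x[m],[1,99]).round(1),np.percentile(W[...,2][m],[5,50,95]).round(4))
    for lo in range(-195,-40,30):
        q=y[m&(x>lo)&(x<=lo+30)]
        if len(q)>4: print(lo,len(q),q.min().round(1),q.max().round(1))
    u,v=(390,220) if n=="top" else (320,235)
    L.append(cv2.resize(c["frame"][v-50:v+50,u-65:u+65,::-1],(400,308),interpolation=cv2.INTER_CUBIC))
cv2.imwrite("pics/crop5.png",np.hstack(L))
E
python3 bar.py
```

```text
time_s: 14.9
tool_pos: [0.5328, -0.1562, 0.0096]
tool_rot: [180.0, -0.0, -10.1]
force: [-0.2, 0.1, 0.2]
grip_width: 0.0838
grasp_force: 0.0
time_s: 16.15
tool_pos: [0.4327, -0.3388, 0.202]
tool_rot: [179.9, 0.0, -10.6]
force: [-0.2, 1.4, 0.4]
grip_width: 0.087
grasp_force: 0.0
top 1189 [-177.3   -2.8] [0.0466 0.0516 0.0566]
-195 100 -21.8 18.7
-165 217 -22.2 20.8
-135 215 -21.6 19.6
-105 216 -22.3 19.2
-75 215 -22.4 19.5
-45 135 -23.4 18.7
side 563 [-180.1   -5.2] [0.0458 0.0507 0.0539]
-195 72 -21.2 26.5
-165 110 -22.9 25.0
-135 108 -21.7 25.9
-105 102 -18.4 25.8
-75 99 -25.7 24.8
-45 58 -28.9 23.6
top before 128 [-0.1  5.4 11.6]
   post 66 [-2.3 12.3 40.6]
top now 115 [ 0.2  5.9 11.9]
   post 64 [-2.2 11.7 41.5]
side before 107 [ 0.5  6.3 11.6]
   post 130 [-1.7 22.2 41.6]
side now 103 [ 0.4  6.2 11.7]
   post 140 [-2.3 23.7 41.7]
```

View pics/crop5.png

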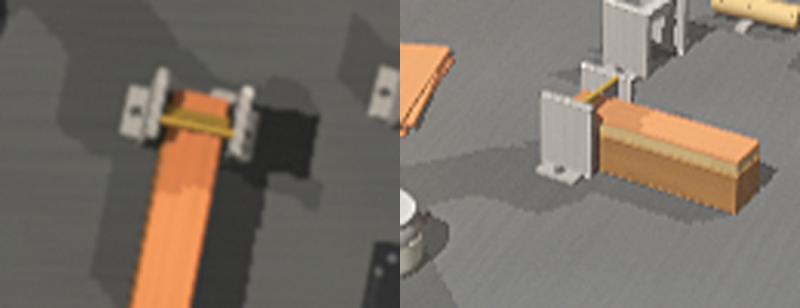

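The block is home: its front face is within about 1–2 mm of the stop, centred and square, and it's fully released. The flap rests on top of it, and the gauge bar is back at rest.

```bash
python3 -c "
from cell import env
print(env.sign_off())"
```

```text
the job is handed in; nothing more can be done
None
```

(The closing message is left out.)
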